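# Clear the sander's control panel and wind its speed down

### The job

Somebody has left things in the way of the sander's speed knob. Clear them first: stand the glue bottle upright on the cork mat (never tipping it over) and lay the wooden offcut flat inside the plywood tray. Then turn the speed knob fully anticlockwise to its stop, and leave the jar, tin and sanding block where they are.

Things in the scene. Friction and masses are not known exactly. Their poses are not given: they have to be found in the camera images.
- sander: Small yellow bench disc sander, fixed; origin on the bench. 325 mm deep (x -100 to +225), 220 mm wide (y +-110). Front (-x) 45 mm high; from there a control panel slopes up at 30 degrees to a level ledge 120 mm high (x 30 to 110). Behind: black motor, top 150 mm high; sanding disc and its table on the +y side (x 100 to 230, to y 185 mm, up to 163 mm high)
- panel (a point): Centre of the sloping panel's face (sander x -35, y 0, z 82.5 mm; sander's axes). Panel 150 mm long; its normal leans 30 degrees from vertical towards -x. Two guard cheeks, 12 mm thick, stand 55 mm out of it at y +-94 mm, running up the slope from 34 mm below to 46 mm above this point, with stops 14 mm higher still on their lower ends
- knob_grip (a point): Grip point of the black speed knob in the middle of the panel, on its axis, 37 mm out from the panel face. z axis: the knob's axis, outwards; x axis: along the grip bar (42 mm long, 14 mm thick, from 23 mm below to 7 mm above this point), turning with the knob; white mark at its -x end. Round base under it 68 mm across, up to 14 mm above the panel
- knob (a joint): Angle of the speed knob in rad: 0 at its anticlockwise stop (off), growing as it is turned clockwise seen from outside along its axis, to 4.7; it stays where it is left
- offcut: Pale wooden offcut, 50 x 250 x 18 mm (x, y, z), loose, about 130 g. It starts lying sloped across the tops of the two guard cheeks, over the knob, against the stops. Origin: centre of its underside; z axis normal to its broad face
- bottle: White plastic glue bottle, loose, about 250 g: straight-sided, 54 mm in diameter up to 130 mm, then a shoulder and a nozzle 24 mm in diameter, 150 mm tall in all. It starts standing on the bench just in front of the panel. Origin: centre of its underside, z up its axis
- tray: Low open plywood tray, fixed, 320 x 165 x 45 mm outside (x, y, z), walls and floor 6 mm thick; origin: centre of its underside
- mat: Square cork mat, fixed flat on the bench, 140 x 140 x 8 mm; origin: centre of its underside
- jar: Bystander: small glass jar with a metal lid, 46 mm in diameter, 55 mm tall, standing on the sander's ledge behind the panel; origin: centre of its underside
- tin: Bystander: closed tin, 74 mm in diameter, 100 mm tall, standing on the bench just beyond the mat; origin: centre of its underside
- block: Bystander: cork sanding block, 60 x 90 x 35 mm, lying on the sander's ledge beside the jar; origin: centre of its underside
Not all that is in view belongs to the job. Of the things like the bottle, leave any that is red; of the rest the larger one is meant.

How it is judged:
On the way, in this order (a step that is already met when the one before it is completed fails the run):
1. the bottle stands on the mat and the offcut lies flat in the tray, both released (x of bottle in the frame of mat between -0.05 and 0.05 m and y of bottle in the frame of mat between -0.05 and 0.05 m and z of bottle in the frame of mat between 0.004 and 0.012 m and x of offcut in the frame of tray between -0.15 and 0.15 m and y of offcut in the frame of tray between -0.075 and 0.075 m and (z of offcut in the frame of tray between 0.003 and 0.011 m or z of offcut in the frame of tray between 0.02 and 0.029 m) and angle between bottle's own z axis and vertical below 0.1 rad and (angle between offcut's own z axis and vertical below 0.1 rad or angle between offcut's own z axis and vertical above 3.0416 rad) and linear speed of each of bottle, offcut below 0.02 m/s and contact force between each of bottle, offcut and the fingers below 0.1 N), for 0.2 s.
2. the speed knob is turned to its anticlockwise stop (value of joint knob below 0.08 rad), for 0.2 s.
At the end, for the whole second after the job is handed in: The bottle stands upright (within 0.1 rad) on the cork mat (its axis within 50 mm of the mat's middle lines, along both sides); the offcut lies flat (within 0.1 rad) on the floor of the tray; both are released and at rest; the knob is within 0.08 rad of its anticlockwise stop (all of step 1 and value of joint knob below 0.08 rad); the robot touches nothing.
It fails at once if the bottle is tipped by more than 0.6 rad (angle between bottle's own z axis and vertical above 0.6 rad).
It fails at once if a bystander (jar, tin or sanding block) is moved more than 30 mm (distance of any of jar, tin, block from where it was at the start of the episode above 0.03 m).
It also fails if it takes over 67 s, if anything falls off the work surface, if the arm or the gripper's body presses on something with over 40 N, if the wrist force passes 120 N, or if a joint passes its speed limit or range.

### The arm

A 6-joint arm with a two-finger parallel gripper is mounted at the origin on the work surface. World frame = base frame: x ahead of the robot, y to its left, z up, the work surface at z = 0. Lengths are in m, angles in rad, forces in N, time in s.
With the tool pointing down it reaches from about 0.425 to 0.95 m from the base axis. Payload 3.5 kg.
Tool frame: the origin (TCP) lies at the very end of the fingers, on their centre line; the grasp point (between the pads) lies 19 mm behind it (ctrl.pinch_z is the distance from the TCP to the grasp point, in m); z points along the fingers, y is the line along which they close (so a half turn about z gives the same grasp; the last joint's range is limited). The gripper opens to 85 mm and grips with 20 to 120 N. Pads are 22 mm wide; open, the fingers measure 114 mm over their backs; the gripper's body (76 mm by 85 mm) begins 54 mm behind the grasp point. The pads swing forward as they close: fully open they stand 13 mm farther back than shut.
Start: joints at [-1.477, 0.286, 1.577, -0, 1.279, -0.15], TCP at [0.163, -0.655, 0.199] pointing down, gripper open.
Joint ranges: [-2.77, 2.77], [-0.9, 2.22], [0.21, 2.48], [-1.53, 4.67], [0.24, 2.81], [-2.84, 2.84]. Speed limits (rad/s): [2.79, 2.79, 3.14, 3.14, 3.14, 3.14].

### API

Orientations are given as a unit quaternion [x, y, z, w].
In Python, from plant import ctrl gives the robot as it stands. The module is installed in compiled form; this text tells all that it offers.
- The arm moves only by the shell command python3 -m crank 'ROWS' [OPENING] [FORCE]. ROWS is JSON, a list of rows, each a list of 6 numbers: the shift along the tool's x, y, z in cm, then the turn, a rotation vector about the tool's x, y, z in rad. In form: [[tx, ty, tz, rx, ry, rz], ...]. A call has 1 to 10 rows; each row is the pose to reach, as a shift and turn from the pose commanded when the call began, along the tool's axes at that moment; what a row does not reach only later rows make up. A row lasts 1/10 s, in which the tool goes at most 50 mm and 8.59 degrees, less where a joint would pass 70% of its speed; a pose out of reach is approached as far as the arm can. A call with a gripper value outside its range is refused whole. OPENING is the opening, from 0 (shut) to 1 (fully open), set as the call begins (- or left out, the last holds). The fingers move at their own pace and stop on an object; FORCE is the grip in N (left out, the last holds). Time passes only in rows, so rows that repeat a pose let the fingers close. It gives the time, the measured TCP pose, the force, the opening and the grip force at its end, in the units of the state.
- ctrl.get_state(): the state, without advancing time (a new reading comes with each control period).
- ctrl.read_camera(name): name is "side" or "top" or "wrist"; returns (picture, depth): 400x640x3 uint8, blue, green, red; 400x640 float32, m along the optical axis (not along the pixel's ray), 0 where there is no reading.
- ctrl.camera_info(name): a dict with "K" (3x3 intrinsics, pixels), "origin" and "orientation" of the camera in the world. Camera axes: x right, y down, z forward; pixel columns grow to the right and rows downward; lengths in m; the calibration is good to about 2 mm. A picture is of the moment at which its call begins: read the wrist's pose just before it. camera_info takes no time and is no camera call; for the wrist camera it gives the pose at the moment of the call.
- ctrl.sign_off(): hands the job in; it is judged then, once.
The state is a dict: "time": time; "qpos": joint angles; "dq": joint speeds; "joint_efforts": joint torques, N m; "eef_pos": TCP position; "tcp_rot": TCP orientation; "contact_force": force on the tool from outside, world axes, zero at the start; "wrist_torque": the same for the moment, N m; "opening": opening from 0.0 (shut) to 1.0 (fully open); "finger_force": force on a finger pad.
Only numpy, scipy, OpenCV 4.12 (cv2) and the standard library are available. Lean on these libraries where they do the work, as an engineer would, in place of code of your own. Each camera call takes 0.05 s, during which the arm holds its last target. There are 200 camera calls.

## Working session

There is one attempt and no reset: what is moved stays moved. The work goes in short steps, Python scripts to look and compute and a shell command to move; the robot and the scene stay as the last step left them, time stands still between calls to the robot, and variables do not carry over. Pictures are saved under pics/ and viewed, at most 10 in all, crops included, and the job is handed in when it is done.

```bash
mkdir -p pics
cat > h.py <<'E'
import numpy as np, cv2
from scipy.spatial.transform import Rotation as R
from plant import ctrl
def cloud(name):
    i=ctrl.camera_info(name); im,d=ctrl.read_camera(name)
    im=im.copy(); K=np.array(i['K']); v,u=np.mgrid[:400,:640]
    p=np.stack([(u-K[0,2])/K[0,0]*d,(v-K[1,2])/K[1,1]*d,d],-1)
    o=np.array(i['orientation'])
    M=R.from_quat(o).as_matrix() if o.size==4 else o.reshape(3,3)
    w=p@M.T+np.array(i['origin']); w[d==0]=np.nan
    return im,w
E
python3 - <<'E'
from h import *
for n in('top','side'):
    im,w=cloud(n); np.savez(f'/tmp/{n}.npz',im=im,w=w); cv2.imwrite(f'pics/{n}0.png',im)
    print(ctrl.camera_info(n)['origin'])
print(ctrl.get_state())
E
```

```text
[0.3957269  0.03328376 1.18806097]
[0.043224   0.80729477 0.86117003]
{'time': 0.1, 'qpos': array([-1.47701453e+00,  2.87122662e-01,  1.57804262e+00, -6.90129618e-07,
        1.27860612e+00, -1.50011105e-01]), 'dq': array([-0.00104635, -0.00250073, -0.00423981, -0.00063126,  0.00134907,
       -0.00029579]), 'joint_efforts': array([ 3.63968074e-04, -4.07296944e+01, -2.93699795e+01, -1.51022618e-04,
        3.39864935e-03,  1.25385424e-05]), 'eef_pos': array([ 0.16289277, -0.65436015,  0.19774867]), 'tcp_rot': array([ 9.92579221e-01,  1.21594830e-01,  3.02931443e-05, -1.08895297e-03]), 'contact_force': array([ 0.13306938,  0.49229349, -0.4934549 ]), 'wrist_torque': array([-0.00764297,  0.01551732,  0.01997593]), 'finger_force': 0.0, 'opening': 0.9995367376733846}
```

View pics/top0.png

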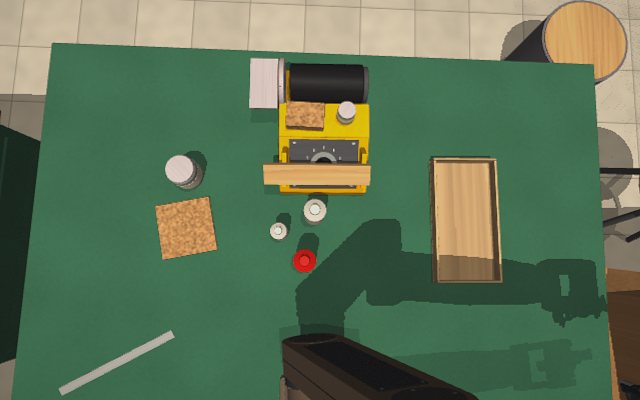

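View pics/side0.png

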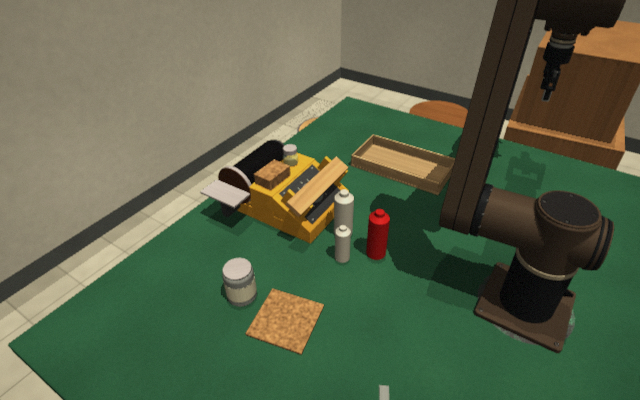

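Bottle candidates in the top view are the white large one at (315,211), the white small one at (278,231) and the red one at (304,261). Red is excluded, and of the two whites the larger fits. The tin is at (183,171), the mat at (186,228), the tray at (465,220) and the offcut at (317,175). I'll confirm the bottle in a crop while measuring.

Run:
```python
from h import *
T=np.load('/tmp/top.npz'); im,w=T['im'],T['w']
cv2.imwrite('pics/crop.png',cv2.resize(im[90:290,240:400],None,fx=3,fy=3,interpolation=cv2.INTER_CUBIC)[:600])
hsv=cv2.cvtColor(im,cv2.COLOR_BGR2HSV)
def box(u0,v0,u1,v1,zlo,zhi):
    s=w[v0:v1,u0:u1].reshape(-1,3); return s[(s[:,2]>zlo)&(s[:,2]<zhi)]
def rect(s):
    (c,sz,a)=cv2.minAreaRect((s[:,:2]*1000).astype(np.float32)); return np.round(c,1),np.round(sz,1),round(a,1),'z',np.round(np.percentile(s[:,2],[5,50,95]),4),len(s)
print('table z',np.nanmedian(w[300:320,100:150,2]))
print('bottle nozzle',rect(box(295,190,335,230,.138,.16)),'shoulder',rect(box(295,190,335,230,.11,.16)))
print('small',rect(box(265,218,292,243,.05,.2)))
print('red',rect(box(288,245,320,275,.08,.2)))
print('tin',rect(box(160,150,205,192,.09,.11)))
m=w[193:263,150:220][(hsv[193:263,150:220,0]<25)&(hsv[193:263,150:220,1]>60)]
print('mat',rect(m))
print('tray',rect(box(420,150,510,290,.035,.055)), 'floor',rect(box(440,175,490,270,.0,.02)))
print('ledge',rect(box(278,100,372,140,.112,.126)))
print('jar',rect(box(333,98,360,125,.165,.19)),'block',rect(box(282,98,328,132,.145,.165)))
b=w[160:190,258:376]; hb=hsv[160:190,258:376]
k=(b[...,2]>.1)&(hb[...,1]<140)&(hb[...,2]>120); s=b[k]
c=s.mean(0);U,S,V=np.linalg.svd(s-c,full_matrices=False);r=(s-c)@V[2]
s=s[abs(r)<.004];c=s.mean(0);U,S,V=np.linalg.svd(s-c,full_matrices=False)
q=(s-c)@V.T; print('offcut c',c,V,q.min(0),q.max(0),len(s))
q=q; mid=(q.max(0)+q.min(0))/2; print('mid',c+mid@V)
# sander yellow
y=w[90:200,270:380][(hsv[90:200,270:380,0]>20)&(hsv[90:200,270:380,0]<32)&(hsv[90:200,270:380,1]>200)&(hsv[90:200,270:380,2]>100)]
print('yellow',rect(y))
# dark panel
p=w[140:163,292:358]; s=p.reshape(-1,3); print('panel px', [np.round(w[v,u],3).tolist() for v,u in[(145,300),(145,350),(160,300),(160,350),(189,300),(189,350),(161,322)]])
```

```text
table z -0.00034736448345773496
bottle nozzle (array([499.1,  25.1]), array([33.2, 33.3]), 65.3, 'z', array([0.1385, 0.1482, 0.152 ]), 120) shoulder (array([501.1,  24.5]), array([51.7, 52. ]), 89.7, 'z', array([0.1279, 0.1343, 0.1508]), 414)
small (array([451.7, 109.2]), array([39.7, 37.1]), 47.6, 'z', array([0.0888, 0.1005, 0.113 ]), 236)
red (array([383.5,  44.2]), array([52.6, 50.8]), 1.6, 'z', array([0.128 , 0.1345, 0.1506]), 428)
tin (array([594.2, 352.8]), array([69.1, 67.7]), 14.6, 'z', array([0.0925, 0.0995, 0.1029]), 657)
mat (array([459.8, 352.5]), array([142.6, 137.5]), 13.0, 'z', array([nan, nan, nan]), 3015)
tray (array([ 499.2, -366.1]), array([318.4, 167.1]), 1.5, 'z', array([0.0368, 0.0432, 0.0472]), 1096) floor (array([ 495.5, -374.3]), array([134.2, 252.6]), 89.7, 'z', array([0.0018, 0.0054, 0.0092]), 4680)
ledge (array([724.9,   8.5]), array([100.3, 220.9]), 2.1, 'z', array([0.114 , 0.1192, 0.1231]), 2016)
jar (array([731.4, -43.3]), array([39.2, 39.8]), 3.1, 'z', array([0.171 , 0.1745, 0.1775]), 255) block (array([724.4,  53.6]), array([90.2, 61.1]), 88.0, 'z', array([0.1509, 0.1545, 0.1577]), 974)
offcut c [0.58286045 0.022538   0.14458658] [[-2.30851463e-02  9.99733468e-01 -2.61578053e-04]
 [ 8.71469175e-01  2.02515727e-02  4.90031990e-01]
 [-4.89906678e-01 -1.10845030e-02  8.71704411e-01]] [-0.12581581 -0.02663633 -0.00487532] [0.12351216 0.02468324 0.00407561] 2069
mid [0.5822319  0.02137114 0.14375979]
yellow (array([688.3,  13.5]), array([289.8, 196.4]), 8.8, 'z', array([nan, nan, nan]), 2524)
panel px [[0.661, 0.063, 0.106], [0.665, -0.059, 0.11], [0.628, 0.062, 0.088], [0.633, -0.061, 0.086], [0.561, 0.061, 0.05], [0.565, -0.066, 0.048], [0.623, 0.009, 0.107]]
```

View pics/crop.png

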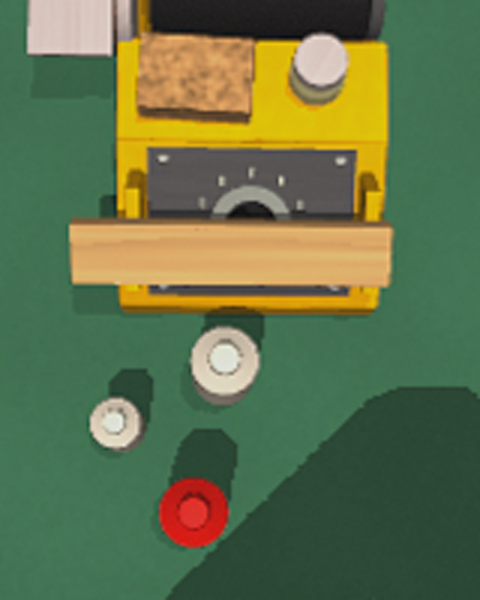

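The crop confirms it: the wide white bottle at crop (225,360), just in front of the panel, is 52 mm across, against 38 mm for the small one at (115,423). It stands at (0.500, 0.025). The mat is at (0.460, 0.352) and the tray at (0.499, -0.366), and all sizes and heights match the description.

```bash
cat > d.py <<'E'
import sys
from h import *
def down(yaw): return R.from_euler('z',yaw)*R.from_euler('x',np.pi)
def axes(z,x):
    z=np.array(z,float);z/=np.linalg.norm(z);x=np.array(x,float);x-=x@z*z;x/=np.linalg.norm(x)
    return R.from_matrix(np.c_[x,np.cross(z,x),z])
def delta(p,Rt):
    s=ctrl.get_state(); r=R.from_quat(s['tcp_rot'])
    print('t',round(s['time'],2),'at',s['eef_pos'].round(4),'z',r.as_matrix()[:,2].round(3),'q',s['qpos'].round(2),'F',s['contact_force'].round(1))
    print('row',(r.inv().apply(np.array(p)-s['eef_pos'])*100).round(2),(r.inv()*Rt).as_rotvec().round(3))
if __name__=='__main__':
    a=[float(v) for v in sys.argv[1:]]; delta(a[:3],down(a[3]))
E
python3 d.py .5 -.30 .21 0; python3 d.py .5005 .0248 .21 0
```

```text
t 0.1 at [ 0.1629 -0.6544  0.1977] z [-0.     0.002 -1.   ] q [-1.48  0.29  1.58 -0.    1.28 -0.15] F [ 0.1  0.5 -0.5]
row [ 41.27 -26.25  -1.16] [-0.002 -0.     0.244]
t 0.1 at [ 0.1629 -0.6544  0.1977] z [-0.     0.002 -1.   ] q [-1.48  0.29  1.58 -0.    1.28 -0.15] F [ 0.1  0.5 -0.5]
row [ 49.16 -57.76  -1.08] [-0.002 -0.     0.244]
```

```bash
python3 -m crank '[[41.3,-26.2,-1.2,0,0,0.244],[41.3,-26.2,-1.2,0,0,0.244],[41.3,-26.2,-1.2,0,0,0.244],[41.3,-26.2,-1.2,0,0,0.244],[41.3,-26.2,-1.2,0,0,0.244],[41.3,-26.2,-1.2,0,0,0.244],[41.3,-26.2,-1.2,0,0,0.244],[49.2,-57.8,-1.1,0,0,0.244],[49.2,-57.8,-1.1,0,0,0.244],[49.2,-57.8,-1.1,0,0,0.244]]' 1 40; python3 d.py .5005 .0248 .21 0
```

```text
time: 1.1
eef_pos: [0.4375, -0.2532, 0.2078]
tcp_rot: [1.0, -0.0, -0.0, -0.0]
contact_force: [1.0, -0.2, -0.6]
opening: 0.999
finger_force: 0.0
t 1.1 at [ 0.4375 -0.2532  0.2078] z [-0.001  0.001 -1.   ] q [-0.73 -0.1   1.98  0.    1.27  0.85] F [ 1.  -0.2 -0.6]
row [  6.29 -27.81  -0.2 ] [-0.001  0.001 -0.   ]
```

```bash
python3 -m crank '[[5,-20,0,0,0,0],[5,-20,0,0,0,0],[5,-20,0,0,0,0],[5,-20,0,0,0,0],[5,-20,0,0,0,0],[5,-20,0,0,0,0],[5,-20,0,0,0,0]]'; python3 d.py .5005 .0248 .093 0
```

```text
time: 1.8
eef_pos: [0.4873, -0.0562, 0.2081]
tcp_rot: [1.0, -0.0, -0.0, 0.0]
contact_force: [-0.0, -0.4, -0.1]
opening: 1.001
finger_force: 0.0
t 1.8 at [ 0.4873 -0.0562  0.2081] z [-0.001 -0.    -1.   ] q [-0.32 -0.14  2.01 -0.    1.27  1.25] F [-0.  -0.4 -0.1]
row [ 1.32 -8.1  11.51] [ 0.     0.001 -0.001]
```

```bash
python3 -m crank '[[1.3,-5,0,0,0,0],[1.3,-8.1,0,0,0,0],[1.3,-8.1,0,0,0,0],[1.3,-8.1,4,0,0,0],[1.3,-8.1,8,0,0,0],[1.3,-8.1,11,0,0,0],[1.3,-8.1,11.5,0,0,0],[1.3,-8.1,11.5,0,0,0]]' && python3 -m crank '[[0,0,0,0,0,0],[0,0,0,0,0,0],[0,0,0,0,0,0],[0,0,0,0,0,0],[0,0,0,0,0,0],[0,0,0,0,0,0]]' 0 40; python3 d.py .460 .352 .20 0
```

```text
time: 2.6
eef_pos: [0.5001, 0.024, 0.0928]
tcp_rot: [1.0, -0.001, -0.001, 0.0]
contact_force: [0.7, -0.6, 0.3]
opening: 0.998
finger_force: 0.0
time: 3.2
eef_pos: [0.5092, 0.0239, 0.1051]
tcp_rot: [1.0, 0.0, 0.01, 0.002]
contact_force: [-4.2, -0.9, 30.8]
opening: 0.309
finger_force: 33.1
t 3.2 at [0.5092 0.0239 0.1051] z [ 0.019 -0.004 -1.   ] q [-0.15  0.01  2.07 -0.    1.04  1.42] F [-4.2 -0.9 30.8]
row [ -4.71 -32.77  -9.71] [ 0.004 -0.019  0.   ]
```

Run:
```python
from h import *
a,w=cloud('side'); b,_=cloud('wrist')
cv2.imwrite('pics/g1.png',np.vstack([cv2.resize(a[130:290,250:450],(750,600))[:,:],])[:300*2][::1] if 0 else np.hstack([cv2.resize(a[140:280,270:430],(400,350)),cv2.resize(b,(400,350))]))
```

```text
(no output)
```

View pics/g1.png

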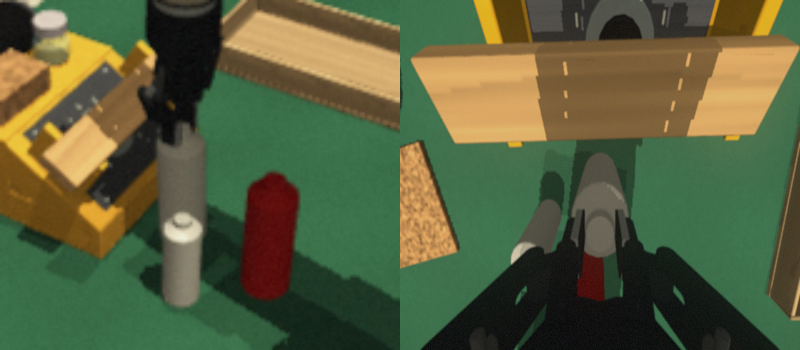

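The fingers closed to about 26 mm at the bottle's upper rim instead of 54 mm, and the bottle is still upright. I'll measure where it stands before opening.

Run:
```python
from h import *
for n in('wrist','side'):
    im,w=cloud(n)
    hsv=cv2.cvtColor(im,cv2.COLOR_BGR2HSV)
    for lo,hi in((.01,.03),(.03,.05),(.05,.07),(.07,.09),(.09,.11),(.11,.128),(.135,.155)):
        k=(w[...,2]>lo)&(w[...,2]<hi)&(abs(w[...,0]-.515)<.05)&(abs(w[...,1]-.025)<.05)&(hsv[...,1]<80)&(hsv[...,2]>60)
        s=w[k]
        if len(s)<15: print(n,lo,len(s));continue
        f=np.linalg.lstsq(np.c_[2*s[:,:2],np.ones(len(s))],(s[:,:2]**2).sum(1),rcond=None)[0]
        from scipy.optimize import least_squares
        c=least_squares(lambda c:np.hypot(*(s[:,:2]-c).T)-.027,f[:2],loss='soft_l1',f_scale=.002).x
        print(n,lo,len(s),'centre(r27)',c.round(4),'min',s[:,:2].min(0).round(3),'max',s[:,:2].max(0).round(3))
```

```text
wrist 0.01 152 centre(r27) [0.4994 0.0233] min [ 0.512 -0.001] max [0.527 0.046]
wrist 0.03 176 centre(r27) [0.5002 0.0235] min [ 0.51  -0.001] max [0.528 0.048]
wrist 0.05 238 centre(r27) [0.5011 0.0236] min [ 0.51  -0.001] max [0.529 0.049]
wrist 0.07 308 centre(r27) [0.5019 0.0237] min [ 0.51  -0.001] max [0.53 0.05]
wrist 0.09 417 centre(r27) [0.5027 0.0239] min [ 0.511 -0.001] max [0.53 0.05]
wrist 0.11 529 centre(r27) [0.5035 0.024 ] min [ 0.513 -0.001] max [0.531 0.049]
wrist 0.135 3093 centre(r27) [0.4919 0.0411] min [0.483 0.004] max [0.526 0.044]
side 0.01 20 centre(r27) [0.5004 0.0227] min [0.472 0.011] max [0.518 0.047]
side 0.03 45 centre(r27) [0.5013 0.023 ] min [0.473 0.01 ] max [0.517 0.052]
side 0.05 93 centre(r27) [0.5022 0.0232] min [0.474 0.009] max [0.517 0.054]
side 0.07 106 centre(r27) [0.5025 0.0236] min [0.473 0.009] max [0.521 0.052]
side 0.09 105 centre(r27) [0.5037 0.0233] min [0.476 0.018] max [0.521 0.053]
side 0.11 101 centre(r27) [0.504  0.0235] min [0.476 0.02 ] max [0.523 0.053]
side 0.135 80 centre(r27) [0.5185 0.0238] min [0.481 0.006] max [0.506 0.048]
```

Run:
```python
from h import *
for n in('side','top'):
    im,w=cloud(n); v=im.max(-1)
    k=(abs(w[...,0]-.507)<.035)&(abs(w[...,1]-.024)<.06)&(w[...,2]>.09)&(w[...,2]<.22)&(v<60)
    s=w[k]; 
    for a in np.arange(.09,.2,.01):
        q=s[(s[:,2]>=a)&(s[:,2]<a+.01)]
        if len(q):print(n,a.round(2),len(q),q[:,:2].min(0).round(3),q[:,:2].max(0).round(3))
b,w=cloud('wrist'); v,u=np.nonzero((b.max(-1)<60)&(w[...,2]<.2)&(abs(w[...,0]-.507)<.03)&(abs(w[...,1]-.024)<.05))
p=w[v,u]; o=np.argsort(p[:,2])[:400:40]; print(np.c_[u[o],v[o],p[o].round(3)])
```

```text
side 0.13 5 [0.499 0.008] [0.53  0.043]
side 0.14 13 [0.497 0.008] [0.512 0.051]
side 0.15 37 [0.494 0.007] [0.514 0.052]
side 0.16 30 [0.495 0.008] [0.511 0.052]
side 0.17 24 [0.494 0.006] [0.508 0.054]
side 0.18 47 [ 0.491 -0.021] [0.515 0.069]
side 0.19 57 [ 0.491 -0.024] [0.517 0.075]
side 0.2 83 [ 0.488 -0.03 ] [0.518 0.081]
[[ 2.77e+02  1.95e+02  5.04e-01  6.70e-02 -2.00e-03]
 [ 2.79e+02  2.11e+02  4.87e-01  6.50e-02 -1.00e-03]
 [ 3.56e+02  2.13e+02  4.85e-01 -1.40e-02 -1.00e-03]
 [ 2.89e+02  1.82e+02  5.17e-01  5.40e-02 -1.00e-03]
 [ 2.92e+02  1.86e+02  5.13e-01  5.10e-02 -1.00e-03]
 [ 3.55e+02  2.06e+02  4.92e-01 -1.30e-02 -0.00e+00]
 [ 2.81e+02  1.85e+02  5.14e-01  6.20e-02 -0.00e+00]
 [ 2.85e+02  1.79e+02  5.20e-01  5.80e-02 -0.00e+00]
 [ 2.81e+02  2.15e+02  4.83e-01  6.30e-02 -0.00e+00]
 [ 2.80e+02  2.13e+02  4.85e-01  6.40e-02 -0.00e+00]]
```

The bottle is upright (0.04 rad) at (0.4995, 0.0235), but the fingertips sit at z≈0.13 on the nozzle and shoulder. I'll relieve the preload, release, go up and measure the real finger length.

```bash
python3 -m crank '[[0,0,-0.4,0,0,0],[0,0,-0.8,0,0,0],[0,0,-1.2,0,0,0],[0,0,-1.2,0,0,0]]' 
python3 -m crank '[[0,0,0,0,0,0],[0,0,0,0,0,0],[0,0,0,0,0,0],[0,0,0,0,0,0],[0,0,-2,0,0,0],[0,0,-6,0,0,0],[0,0,-6,0,0,0],[0,0,-6,0,0,0]]' 1
python3 - <<'E'
from h import *
import d
d.delta([.5,.0235,.1],d.down(0))
e=ctrl.get_state()['eef_pos']
im,w=cloud('side')
k=(abs(w[...,0]-e[0])<.04)&(abs(w[...,1]-e[1])<.08)&(w[...,2]>e[2]-.03)
s=w[k]
for a in np.arange(-.03,.12,.008):
    q=s[(s[:,2]-e[2]>=a)&(s[:,2]-e[2]<a+.008)]
    if len(q):print(a.round(3),len(q),q[:,:2].min(0).round(3),q[:,:2].max(0).round(3))
im2,_=cloud('wrist')
cv2.imwrite('pics/g2.png',np.hstack([cv2.resize(im[100:280,260:440],(400,400)),cv2.resize(im2,(400,400))]))
E
```

```text
time: 3.95
eef_pos: [0.5009, 0.0255, 0.1067]
tcp_rot: [1.0, 0.0, 0.001, 0.0]
contact_force: [-0.6, -0.1, 5.5]
opening: 0.262
finger_force: 63.8
time: 4.75
eef_pos: [0.5013, 0.0254, 0.1664]
tcp_rot: [1.0, -0.0, 0.001, 0.0]
contact_force: [-0.8, -0.2, 0.4]
opening: 1.003
finger_force: 0.0
t 4.75 at [0.5013 0.0254 0.1664] z [ 0.002 -0.    -1.   ] q [-0.15 -0.07  2.03  0.    1.18  1.42] F [-0.8 -0.2  0.4]
row [-0.14  0.19  6.64] [ 0.    -0.002 -0.   ]
-0.03 52 [0.474 0.011] [0.506 0.044]
-0.022 47 [0.48  0.012] [0.502 0.038]
-0.014 3 [0.498 0.026] [0.5   0.032]
0.042 16 [ 0.49 -0.02] [0.51  0.074]
0.05 30 [ 0.489 -0.024] [0.509 0.083]
0.058 46 [ 0.488 -0.023] [0.511 0.083]
0.066 45 [ 0.488 -0.021] [0.511 0.083]
0.074 46 [ 0.486 -0.023] [0.509 0.083]
0.082 26 [ 0.486 -0.024] [0.505 0.082]
0.09 51 [ 0.485 -0.041] [0.512 0.1  ]
0.098 88 [ 0.484 -0.049] [0.511 0.101]
0.106 81 [ 0.482 -0.048] [0.513 0.099]
0.114 92 [ 0.481 -0.045] [0.513 0.098]
```

View pics/g2.png

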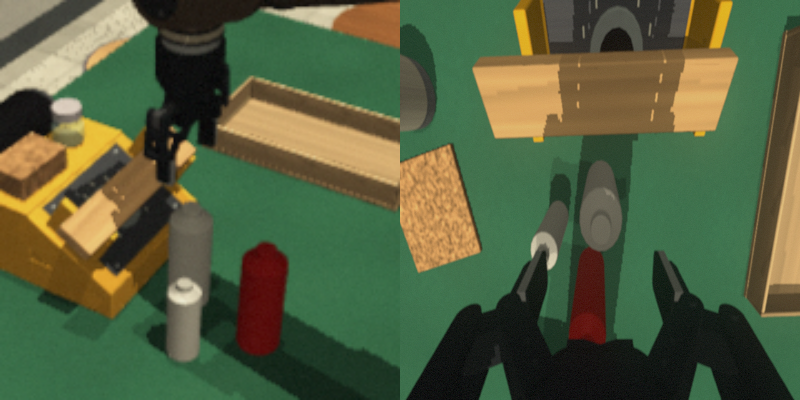

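The picture shows the bottle standing and the fingers open and clear. The depth puts the open fingertips 42 mm above the reported TCP instead of 13 mm, so the reported TCP reads about 29 mm low along the tool. I'll check `pinch_z` and the other camera.

Run:
```python
from h import *
print('pinch_z',ctrl.pinch_z)
e=ctrl.get_state()['eef_pos']; i=ctrl.camera_info('wrist'); r=R.from_quat(ctrl.get_state()['tcp_rot'])
print('cam in tool',r.inv().apply(np.array(i['origin'])-e).round(4))
im,w=cloud('wrist'); t=r.inv().apply((w-e).reshape(-1,3)).reshape(w.shape)
k=(im.max(-1)<110)&(t[...,2]<.02)&(abs(t[...,0])<.02)&(abs(t[...,1])<.075)
s=t[k]; 
for a in np.arange(-.1,.02,.008):
    q=s[(s[:,2]>=a)&(s[:,2]<a+.008)]
    if len(q):print(a.round(3),len(q),q[:,:2].min(0).round(3),q[:,:2].max(0).round(3))
```

```text
pinch_z 0.0187
cam in tool [ 0.0725  0.     -0.175 ]
-0.1 6292 [-0.015 -0.075] [0.013 0.075]
-0.092 1128 [ 0.001 -0.072] [0.013 0.073]
-0.084 1264 [-0.008 -0.057] [0.01  0.057]
-0.076 1240 [-0.013 -0.057] [0.01  0.057]
-0.068 1064 [-0.013 -0.057] [0.01  0.057]
-0.06 855 [-0.013 -0.057] [0.01  0.056]
-0.052 375 [-0.013 -0.054] [0.01  0.049]
0.012 796 [-0.018 -0.01 ] [0.006 0.013]
```

Both cameras agree that the offset lies along the tool, so the real tip is about 30 mm behind the reported TCP. I'll include that from here on.

```bash
python3 -m crank '[[-0.1,0.1,4,0,0,0],[-0.1,0.1,8,0,0,0],[-0.1,0.1,10.5,0,0,0],[-0.1,0.1,11.3,0,0,0],[-0.1,0.1,11.3,0,0,0],[-0.1,0.1,11.3,0,0,0]]' 1 50;  python3 -m crank '[[0,0,0,0,0,0],[0,0,0,0,0,0],[0,0,0,0,0,0],[0,0,0,0,0,0],[0,0,0,0,0,0]]' 0 50; python3 d.py .460 .352 .12 0
```

```text
time: 5.5
eef_pos: [0.5004, 0.0244, 0.0534]
tcp_rot: [1.0, -0.0, 0.001, 0.0]
contact_force: [-0.8, -0.1, 0.0]
opening: 1.001
finger_force: 0.0
time: 6.0
eef_pos: [0.5011, 0.0244, 0.0542]
tcp_rot: [1.0, -0.0, 0.002, 0.0]
contact_force: [-0.4, 1.0, 6.0]
opening: 0.616
finger_force: 53.0
t 6.0 at [0.5011 0.0244 0.0542] z [ 0.003 -0.    -1.   ] q [-0.15  0.08  2.11  0.    0.95  1.42] F [-0.4  1.   6. ]
row [ -4.1  -32.76  -6.6 ] [ 0.    -0.003 -0.   ]
```

```bash
python3 -m crank '[[0,0,-1,0,0,0],[0,0,-3,0,0,0],[0,0,-6,0,0,0],[0,0,-9,0,0,0],[0,0,-11.5,0,0,0],[0,0,-13,0,0,0],[0,0,-13.3,0,0,0],[0,-0.5,-13.3,0,0,0],[-0.3,-2,-13.3,0,0,0],[-0.6,-4.5,-13.3,0,0,0]]'; python3 -m crank '[[-0.4,-3,0,0,0,0],[-0.8,-6,0,0,0,0],[-1.2,-9.5,0,0,0,0],[-1.8,-13,0,0,0,0],[-2.4,-16.5,0,0,0,0],[-2.9,-20,0,0,0,0],[-3.4,-23,0,0,0,0],[-3.9,-25.8,0,0,0,0],[-4.1,-27.5,0,0,0,0],[-4.1,-28.2,0,0,0,0]]'; python3 d.py .456 .352 .063 0
```

```text
time: 7.0
eef_pos: [0.4922, 0.0701, 0.1834]
tcp_rot: [1.0, -0.001, -0.002, -0.0]
contact_force: [0.2, 0.3, -1.3]
opening: 0.619
finger_force: 52.9
time: 8.0
eef_pos: [0.4511, 0.3529, 0.1839]
tcp_rot: [1.0, 0.001, -0.001, 0.001]
contact_force: [-0.8, -0.5, -2.3]
opening: 0.622
finger_force: 53.0
t 8.0 at [0.4511 0.3529 0.1839] z [-0.003 -0.001 -1.   ] q [0.49 0.08 1.85 0.   1.22 2.06] F [-0.8 -0.5 -2.3]
row [ 0.52  0.08 12.09] [0.001 0.003 0.002]
```

```bash
python3 -m crank '[[0.5,0,2,0,0,0],[0.5,0,5,0,0,0],[0.5,0,8,0,0,0],[0.5,0,10.2,0,0,0],[0.5,0,11.4,0,0,0],[0.5,0,11.9,0,0,0],[0.5,0,12.1,0,0,0],[0.5,0,12.1,0,0,0]]'
python3 - <<'E'
from h import *
im,w=cloud('side')
hsv=cv2.cvtColor(im,cv2.COLOR_BGR2HSV)
k=(abs(w[...,0]-.456)<.035)&(abs(w[...,1]-.352)<.045)&(w[...,2]>.0)&(w[...,2]<.06)&(hsv[...,1]<80)&(hsv[...,2]>60)
s=w[k]; print(len(s),np.percentile(s[:,2],[0,1,3,10]).round(4))
E
python3 d.py .46 .352 .063 0
```

```text
time: 8.8
eef_pos: [0.4585, 0.3517, 0.0655]
tcp_rot: [1.0, -0.0, 0.001, -0.0]
contact_force: [-0.4, -0.2, -2.0]
opening: 0.619
finger_force: 53.0
280 [0.0069 0.0078 0.0127 0.0181]
t 8.85 at [0.4586 0.3519 0.0658] z [ 0.002  0.001 -1.   ] q [ 0.48  0.22  1.92 -0.    1.    2.05] F [-0.1 -0.3 -1.6]
row [ 0.14 -0.01  0.28] [-0.001 -0.002 -0.   ]
```

```bash
python3 -m crank '[[0,0,0.15,0,0,0],[0,0,0.3,0,0,0],[0,0,0.4,0,0,0],[0,0,0.4,0,0,0]]'
```

```text
time: 9.25
eef_pos: [0.4584, 0.3519, 0.0623]
tcp_rot: [1.0, -0.0, 0.001, -0.0]
contact_force: [-2.1, -0.3, 6.0]
opening: 0.618
finger_force: 53.5
```

```bash
python3 -m crank '[[0,0,0,0,0,0],[0,0,0,0,0,0],[0,0,0,0,0,0],[0,0,0,0,0,0],[0,0,-3,0,0,0],[0,0,-7,0,0,0],[0,0,-12,0,0,0],[0,0,-16,0,0,0],[0,0,-18,0,0,0],[0,0,-18,0,0,0]]' 1
cat > off.py <<'E'
from h import *
import d
im,w=cloud('top'); hsv=cv2.cvtColor(im,cv2.COLOR_BGR2HSV)
b=w[160:190,258:376]; hb=hsv[160:190,258:376]
s=b[(b[...,2]>.1)&(hb[...,1]<140)&(hb[...,2]>120)]
for _ in range(2):
    c=s.mean(0);V=np.linalg.svd(s-c,full_matrices=False)[2]; s=s[abs((s-c)@V[2])<.004]
q=(s-c)@V.T; mid=c+(q.max(0)+q.min(0))/2@V; n=V[2]*np.sign(V[2,2]); x=V[0]*np.sign(V[0,1])
print('mid',mid.round(4),'n',n.round(3),'x',x.round(3),'size',np.ptp(q,axis=0).round(3))
g=mid-.009*n
print('bottle pts',np.nanmean(w[(abs(w[...,0]-.459)<.03)&(abs(w[...,1]-.352)<.03)&(w[...,2]>.12)&(w[...,2]<.17)],0))
Rt=d.axes(-n,x)
for h in(.10,0): d.delta(g+h*n-.054*n,Rt)
print('shift world check', Rt.as_matrix().round(2).tolist())
E
python3 off.py
```

```text
time: 10.25
eef_pos: [0.4596, 0.3526, 0.2452]
tcp_rot: [1.0, -0.0, 0.004, -0.002]
contact_force: [0.4, -0.2, 0.3]
opening: 0.999
finger_force: 0.0
mid [0.5822 0.0215 0.1442] n [-0.487 -0.009  0.873] x [-0.024  1.    -0.003] size [0.25  0.052 0.008]
bottle pts [0.44684303 0.3462323  0.14330638]
t 10.3 at [0.4584 0.3519 0.2419] z [ 0.003  0.002 -1.   ] q [0.48 0.04 1.78 0.   1.32 2.05] F [-0.3  0.  -0.6]
row [10.57 33.08  6.51] [-0.396  0.4   -1.559]
t 10.3 at [0.4584 0.3519 0.2419] z [ 0.003  0.002 -1.   ] q [0.48 0.04 1.78 0.   1.32 2.05] F [-0.3  0.  -0.6]
row [15.42 33.   15.26] [-0.396  0.4   -1.559]
shift world check [[-0.02, 0.87, 0.49], [1.0, 0.02, 0.01], [-0.0, 0.49, -0.87]]
```

```bash
python3 -m crank '[[3,10,1,-0.04,0.04,-0.156],[5,18,2,-0.08,0.08,-0.312],[8,26,3,-0.12,0.12,-0.468],[10,30,4,-0.16,0.16,-0.624],[10.5,33,5,-0.2,0.2,-0.78],[10.6,33.1,6.5,-0.24,0.24,-0.935],[10.6,33.1,6.5,-0.28,0.28,-1.09],[10.6,33.1,6.5,-0.32,0.32,-1.247],[10.6,33.1,6.5,-0.36,0.36,-1.4],[10.6,33.1,6.5,-0.396,0.4,-1.559]]'; python3 off.py | grep -A1 ^t
```

```text
time: 11.3
eef_pos: [0.5615, 0.0199, 0.1711]
tcp_rot: [0.744, 0.63, 0.159, 0.159]
contact_force: [0.5, 1.0, 0.2]
opening: 1.002
finger_force: 0.0
t 11.35 at [0.5604 0.02   0.1703] z [ 0.436 -0.034 -0.899] q [-0.16 -0.2   2.19  0.06  0.7  -0.04] F [-0.1  1.  -1.3]
row [ 0.07 -0.29 -0.22] [-0.297  0.07  -0.162]
t 11.35 at [0.5604 0.02   0.1703] z [ 0.436 -0.034 -0.899] q [-0.16 -0.2   2.19  0.06  0.7  -0.04] F [-0.1  1.  -1.3]
row [1.   2.56 9.32] [-0.297  0.07  -0.162]
```

```bash
cat > off2.py <<'E'
from h import *
import d
n=np.array([-.488,-.010,.873]);x=[-.0235,1,-.003]; g=np.array([.5822,.0215,.1442])-.009*n
Rt=d.axes(-n,x)
for h in(.10,0): d.delta(g+h*n-.054*n,Rt)
E
python3 off2.py
```

```text
t 11.35 at [0.5604 0.02   0.1703] z [ 0.436 -0.034 -0.899] q [-0.16 -0.2   2.19  0.06  0.7  -0.04] F [-0.1  1.  -1.3]
row [ 0.19  0.59 -0.4 ] [-0.055  0.048 -0.173]
t 11.35 at [0.5604 0.02   0.1703] z [ 0.436 -0.034 -0.899] q [-0.16 -0.2   2.19  0.06  0.7  -0.04] F [-0.1  1.  -1.3]
row [0.72 1.09 9.58] [-0.055  0.048 -0.173]
```

```bash
python3 -m crank '[[0.1,0.3,-0.2,-0.03,0.02,-0.09],[0.2,0.6,-0.4,-0.055,0.048,-0.173],[0.2,0.6,-0.4,-0.055,0.048,-0.173],[0.2,0.6,-0.4,-0.055,0.048,-0.173],[0.4,0.8,3,-0.055,0.048,-0.173],[0.5,0.9,5,-0.055,0.048,-0.173],[0.5,0.9,5,-0.055,0.048,-0.173]]'; python3 off2.py
python3 - <<'E'
from h import *
im,w=cloud('wrist'); np.savez('/tmp/wr.npz',im=im,w=w); cv2.imwrite('pics/w3.png',im)
E
```

```text
time: 12.05
eef_pos: [0.5927, 0.0228, 0.1305]
tcp_rot: [0.68, 0.689, 0.18, 0.176]
contact_force: [-1.1, 0.5, -0.8]
opening: 1.0
finger_force: 0.0
t 12.05 at [0.5927 0.0228 0.1305] z [ 0.486  0.008 -0.874] q [-0.18 -0.09  2.19  0.18  0.55 -0.32] F [-1.1  0.5 -0.8]
row [-0.12 -0.26 -5.41] [-0.002  0.001 -0.012]
t 12.05 at [0.5927 0.0228 0.1305] z [ 0.486  0.008 -0.874] q [-0.18 -0.09  2.19  0.18  0.55 -0.32] F [-1.1  0.5 -0.8]
row [-0.1  -0.24  4.59] [-0.002  0.001 -0.012]
```

View pics/w3.png

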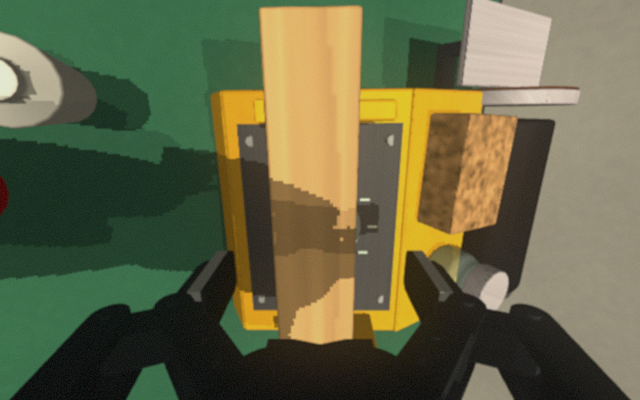

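The fingers straddle the offcut, with tips at (215,270) and (425,275), and the jar (480,285) is farther back and clear. I'll descend and grip.

```bash
python3 -m crank '[[-0.1,-0.2,1.5,0,0,-0.01],[-0.1,-0.2,3,0,0,-0.01],[-0.1,-0.2,4,0,0,-0.01],[-0.1,-0.2,4.3,0,0,-0.01],[-0.1,-0.2,4.3,0,0,-0.01]]';python3 -m crank '[[0,0,0,0,0,0],[0,0,0,0,0,0],[0,0,0,0,0,0],[0,0,0,0,0,0],[0,0,0,0,0,0]]' 0 60; python3 off2.py
```

```text
time: 12.6
eef_pos: [0.6139, 0.0216, 0.0965]
tcp_rot: [0.675, 0.692, 0.181, 0.18]
contact_force: [-0.1, 0.6, -0.6]
opening: 1.0
finger_force: 0.0
time: 13.1
eef_pos: [0.6132, 0.0216, 0.0968]
tcp_rot: [0.675, 0.692, 0.181, 0.179]
contact_force: [-6.6, -0.1, 5.4]
opening: 0.574
finger_force: 62.2
t 13.1 at [0.6132 0.0216 0.0968] z [ 0.492  0.008 -0.871] q [-0.17  0.01  2.16  0.21  0.47 -0.36] F [-6.6 -0.1  5.4]
row [ 0.03 -0.35 -9.35] [0.004 0.002 0.   ]
t 13.1 at [0.6132 0.0216 0.0968] z [ 0.492  0.008 -0.871] q [-0.17  0.01  2.16  0.21  0.47 -0.36] F [-6.6 -0.1  5.4]
row [ 0.05 -0.39  0.65] [0.004 0.002 0.   ]
```

```bash
python3 -m crank '[[0,0,-1,0,0,0],[0,0,-3,0,0,0],[0,0,-6,0,0,0],[0,0,-9,0,0,0],[0,0,-12,0,0,0],[0,0,-14,0,0,0],[0,0,-14,0,0,0]]'; python3 d.py .50 -.366 .16 0.02
```

```text
time: 13.8
eef_pos: [0.5458, 0.0201, 0.2226]
tcp_rot: [0.675, 0.691, 0.183, 0.183]
contact_force: [1.0, -0.3, -1.0]
opening: 0.573
finger_force: 62.7
t 13.8 at [0.5458 0.0201 0.2226] z [ 0.5    0.006 -0.866] q [-0.21 -0.34  2.21  0.16  0.76 -0.32] F [ 1.  -0.3 -1. ]
row [-38.46  -7.98   2.91] [ 0.415 -0.406  1.536]
```

```bash
python3 -m crank '[[-2,-0.4,0.1,0.03,-0.03,0.12],[-6,-1,0.4,0.07,-0.07,0.26],[-10,-2,0.8,0.11,-0.11,0.4],[-14.5,-3,1.1,0.15,-0.15,0.55],[-19,-4,1.4,0.19,-0.19,0.7],[-23.5,-4.9,1.8,0.23,-0.23,0.85],[-28,-5.8,2.1,0.27,-0.27,1.0],[-32,-6.7,2.4,0.31,-0.31,1.15],[-36,-7.5,2.7,0.35,-0.35,1.3],[-38.4,-8,2.9,0.38,-0.38,1.42]]'; python3 -m crank '[[0,0,0,0.02,-0.02,0.1],[0,0,0,0.02,-0.02,0.1],[0,0,0,0.02,-0.02,0.1]]'; python3 d.py .50 -.366 .01 0.02
python3 - <<'E'
from h import *
from h import cloud
im,w=cloud('top'); k=(abs(w[...,0]-.5)<.2)&(abs(w[...,1]+.366)<.2)
cv2.imwrite('pics/t4.png',np.hstack([cv2.resize(im[130:310,370:550],(400,400)),cv2.resize(cloud('wrist')[0],(400,400))]))
E
```

```text
time: 14.8
eef_pos: [0.4974, -0.3675, 0.1529]
tcp_rot: [0.996, 0.083, 0.015, 0.021]
contact_force: [0.3, -0.3, -1.7]
opening: 0.572
finger_force: 62.5
time: 15.1
eef_pos: [0.4982, -0.3646, 0.1538]
tcp_rot: [0.999, 0.038, 0.006, 0.011]
contact_force: [-0.1, 0.4, -0.8]
opening: 0.573
finger_force: 62.6
t 15.1 at [ 0.4982 -0.3646  0.1538] z [ 0.013 -0.022 -1.   ] q [-0.79  0.19  1.78 -0.01  1.15  0.7 ] F [-0.1  0.4 -0.8]
row [ 1.000e-02 -1.800e-01  1.438e+01] [ 0.023 -0.012  0.056]
```

View pics/t4.png

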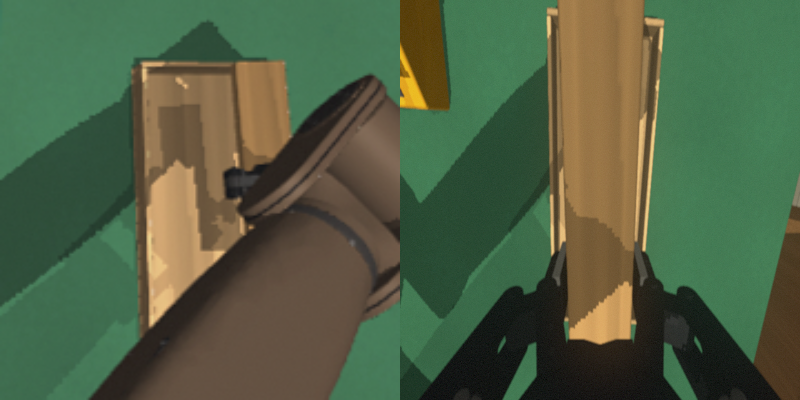

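The offcut hangs over the tray, aligned with it (wrist view, centred between the walls at (550,200) and (655,200)). Lowering now.

```bash
python3 -m crank '[[0,-0.1,1,0.023,-0.012,0.056],[0,-0.2,4,0.023,-0.012,0.056],[0,-0.2,8,0.023,-0.012,0.056],[0,-0.2,12,0.023,-0.012,0.056],[0,-0.2,15,0.023,-0.012,0.056],[0,-0.2,16.8,0.023,-0.012,0.056],[0,-0.2,17.5,0.023,-0.012,0.056],[0,-0.2,17.8,0.023,-0.012,0.056],[0,-0.2,17.8,0.023,-0.012,0.056]]'
```

```text
time: 16.1
eef_pos: [0.5017, -0.368, -0.0213]
tcp_rot: [1.0, 0.009, 0.001, 0.001]
contact_force: [0.1, -0.8, -1.0]
opening: 0.574
finger_force: 62.6
```

```bash
python3 -m crank '[[0,0,0.2,0,0,0],[0,0,0.4,0,0,0],[0,0,0.5,0,0,0]]'; python3 d.py .5 -.366 -.03 .02
```

```text
time: 16.4
eef_pos: [0.5011, -0.3676, -0.0271]
tcp_rot: [1.0, 0.009, 0.001, 0.001]
contact_force: [-0.6, 0.4, -1.4]
opening: 0.57
finger_force: 62.6
t 16.4 at [ 0.5011 -0.3676 -0.0271] z [ 0.002 -0.002 -1.   ] q [-0.8   0.44  1.83 -0.    0.86  0.76] F [-0.6  0.4 -1.4]
row [-0.11 -0.16  0.29] [ 0.002 -0.002 -0.002]
```

```bash
python3 -m crank '[[0,0,0.2,0,0,0],[0,0,0.4,0,0,0],[0,0,0.5,0,0,0]]'; python3 -m crank '[[0,0,0,0,0,0],[0,0,0,0,0,0],[0,0,0,0,0,0],[0,0,0,0,0,0],[0,0,-3,0,0,0],[0,0,-7,0,0,0],[0,0,-12,0,0,0],[0,0,-17,0,0,0],[0,0,-20,0,0,0],[0,0,-20,0,0,0]]' 1
cat > kpose.py <<'E'
# target: grasp point at knob axis, height h out of panel, tool z=-n, tool y angle th from panel-up-slope
from h import *
import d,sys
yaw=.0235; s=R.from_euler('z',yaw)
n=s.apply([-.5,0,.866025]); up=s.apply([.866025,0,.5]); lat=s.apply([0,1,0])
E
python3 - <<'E'
from kpose import *
d.delta(np.array([.619,.006,.0825])+n*.18, d.axes(-n,lat))
im,w=cloud('top')
cv2.imwrite('pics/k5.png',cv2.resize(im[135:200,280:370],(800,578),interpolation=cv2.INTER_CUBIC))
np.savez('/tmp/top2.npz',im=im,w=w)
# panel plane fit
p=w[140:193,285:365]; g=(im[140:193,285:365].astype(int)); k=(np.ptp(g,axis=-1)<25)
q=p[k]; q=q[np.isfinite(q[:,2])]
base=np.array([.619,.006,.0825])
c0=(q-base)@n
print('panel plane offset hist',np.percentile(c0[abs(c0)<.02],[10,25,50,75,90]).round(4))
for lo in(.008,.02,.036):
    t=q[(c0>lo)&(c0<lo+.012)]; print(lo,len(t), (((t-base)@lat).min().round(4),((t-base)@lat).max().round(4)),(((t-base)@up).min().round(4),((t-base)@up).max().round(4)))
# yellow cheeks
hs=cv2.cvtColor(im,cv2.COLOR_BGR2HSV)[135:200,275:375]; pp=w[135:200,275:375]
y=pp[(hs[...,0]>18)&(hs[...,0]<34)&(hs[...,1]>150)]; y=y[np.isfinite(y[:,2])]; c=(y-base)@n; yy=y[(c>.047)&(c<.075)]-base
l=yy@lat; u=yy@up
for sg in(-1,1):
    m=l*sg>0; print('cheek',sg,m.sum(),np.percentile(l[m],[2,50,98]).round(4),np.percentile(u[m],[2,98]).round(4),np.percentile((yy@n)[m],[5,50,95]).round(4))
o=w[150:290,425:510]; hz=o[...,2]
f=o[(hz>.017)&(hz<.032)]; print('offcut in tray',len(f),cv2.minAreaRect((f[:,:2]*1000).astype(np.float32)),np.median(f[:,2]))
E
```

```text
time: 16.7
eef_pos: [0.501, -0.3676, -0.0291]
tcp_rot: [1.0, 0.009, -0.0, -0.0]
contact_force: [-8.4, 6.3, 21.1]
opening: 0.572
finger_force: 74.7
time: 17.7
eef_pos: [0.5033, -0.3698, 0.1744]
tcp_rot: [1.0, 0.009, 0.005, 0.005]
contact_force: [-0.5, -0.6, 0.9]
opening: 0.998
finger_force: 0.0
t 17.7 at [ 0.5033 -0.3698  0.1744] z [ 0.009 -0.01  -1.   ] q [-0.8   0.19  1.74 -0.    1.2   0.76] F [-0.5 -0.6  0.9]
row [  3.29 -37.25  -6.74] [-0.394  0.412 -1.536]
panel plane offset hist [-0.0025 -0.0013  0.0003  0.0021  0.0045]
0.008 144 (np.float64(-0.0231), np.float64(0.0266)) (np.float64(-0.0199), np.float64(0.0329))
0.02 18 (np.float64(-0.0148), np.float64(0.0146)) (np.float64(-0.0117), np.float64(0.0208))
0.036 98 (np.float64(-0.0169), np.float64(0.0149)) (np.float64(-0.0175), np.float64(0.0204))
cheek -1 185 [-0.0998 -0.0935 -0.0882] [-0.0314  0.0463] [0.0498 0.054  0.0668]
cheek 1 189 [0.0877 0.0929 0.0995] [-0.0305  0.0463] [0.0502 0.0538 0.0672]
offcut in tray 1893 ((497.13916015625, -364.15509033203125), (315.6864929199219, 162.67506408691406), 1.5524262189865112) 0.023483911780742606
```

View pics/k5.png

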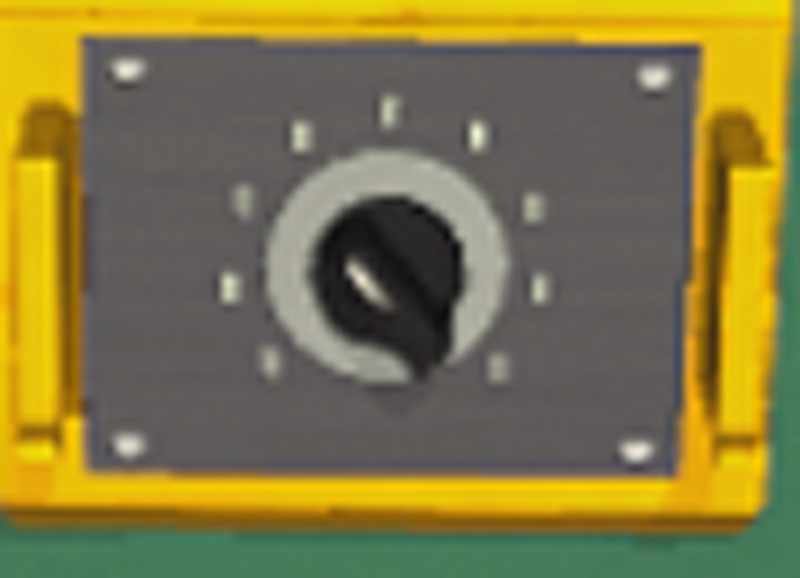

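The offcut lies in the tray (top at z 0.0235) and the knob is clear: mark at (365,280), bar running from upper left to lower right at (430,365). I'll fit the bar's direction from depth and check the mark end.

Run:
```python
from kpose import *
T=np.load('/tmp/top2.npz'); im,w=T['im'],T['w']; base=np.array([.619,.006,.0825])
sl=(slice(135,200),slice(280,370)); W=w[sl]-base; I=im[sl].astype(int)
N,L,U=W@n,W@lat,W@up
k=(N>.034)&(N<.052)&(abs(L)<.04)&(abs(U)<.04)
P=np.c_[L[k],U[k]].astype(np.float32)*1000
print(k.sum(),cv2.minAreaRect(P), 'n med',np.median(N[k]).round(4))
c=P.mean(0);V=np.linalg.svd(P-c)[2]; print('pca',c,V[0],np.degrees(np.arctan2(V[0][1],V[0][0])), np.ptp((P-c)@V.T,axis=0))
m=k&(I.min(-1)>110); v,u=np.nonzero(m); print('mark',[(int((a+.5)*800/90),int((b+.5)*578/65),round(L[b,a]*1e3),round(U[b,a]*1e3)) for b,a in zip(v,u)])
o=w[150:290,425:510];hz=o[...,2]; f=o[(hz>.018)&(hz<.030)&(abs(o[...,1]+.366)<.05)&(abs(o[...,0]-.5)<.14)]; print('offcut',cv2.minAreaRect((f[:,:2]*1000).astype(np.float32)),np.percentile(f[:,2],[10,50,90]).round(4))
q=w[(abs(w[...,0]-.459)<.045)&(abs(w[...,1]-.352)<.045)&(w[...,2]>.125)&(w[...,2]<.17)]; print('bottle',cv2.minEnclosingCircle((q[:,:2]*1000).astype(np.float32)),q[:,2].max())
```

```text
106 ((-0.25526952743530273, 1.9649314880371094), (42.622467041015625, 15.053677558898926), 54.69451904296875) n med 0.0422
pca [-0.60288477  2.660658  ] [-0.60286415 -0.7978439 ] -127.075294 [42.418247 15.200096]
mark [(351, 271, 10, 14), (360, 271, 8, 14), (360, 280, 8, 12), (368, 280, 5, 11), (368, 289, 5, 9), (377, 289, 3, 9), (377, 297, 3, 7), (395, 360, -3, -14), (404, 369, -5, -15)]
offcut ((509.3223876953125, -366.17822265625), (235.55711364746094, 51.881107330322266), 0.5717455744743347) [0.0203 0.0234 0.0262]
bottle ((452.8332824707031, 352.17987060546875), 26.965295791625977) 0.16362931011002435
```

The bar is 42.6 x 15 mm, centred within 2 mm, at 54.7° in (lateral, up-slope) axes, with the mark at its upper-left end. The dial runs from lower left to lower right, so the knob is at about 1.74 rad and needs about that much anticlockwise turn. One twist should do it (q6 from about +0.6 to -1.2).

```bash
cat >> kpose.py <<'E'
base=np.array([.619,.006,.0825])+.0015*up
def kn(h,ang,out=.039): # ang: tool x direction in (lat,up), rad
    d.delta(base+n*(out+h-.051), d.axes(-n,lat*np.cos(ang)+up*np.sin(ang)))
E
python3 -c "
from kpose import *
kn(.10,np.radians(54.7))"
```

```text
t 17.75 at [ 0.5019 -0.3684  0.1707] z [ 0.005 -0.006 -1.   ] q [-0.8   0.19  1.74 -0.    1.2   0.76] F [-0.5 -0.1 -0.6]
row [  8.09 -37.21   0.95] [-0.153  0.504 -0.606]
```

```bash
python3 -m crank '[[1,-4,-2,-0.02,0.06,-0.07],[2,-8,-3,-0.04,0.12,-0.14],[3,-12.5,-4,-0.06,0.19,-0.22],[4,-17,-4,-0.08,0.25,-0.3],[5,-21.5,-4,-0.1,0.31,-0.38],[6,-26,-4,-0.11,0.37,-0.45],[7,-30.5,-3,-0.13,0.43,-0.53],[7.5,-34,-2,-0.15,0.5,-0.6],[8,-36.5,0,-0.153,0.504,-0.606],[8.1,-37.2,0.9,-0.153,0.504,-0.606]]'; python3 -m crank '[[0,0,0,0,0,0],[0,0,0,0,0,0]]'; python3 -c "
from kpose import *
kn(.10,np.radians(54.7));kn(0,np.radians(54.7))"
```

```text
time: 18.75
eef_pos: [0.572, 0.0091, 0.1527]
tcp_rot: [0.918, 0.304, 0.243, 0.071]
contact_force: [-0.9, -0.8, -0.8]
opening: 1.0
finger_force: 0.0
time: 18.95
eef_pos: [0.5753, 0.0056, 0.1576]
tcp_rot: [0.918, 0.303, 0.246, 0.073]
contact_force: [0.6, -0.8, 0.4]
opening: 1.0
finger_force: 0.0
t 18.95 at [0.5753 0.0056 0.1576] z [ 0.495  0.015 -0.869] q [-0.23 -0.18  2.21  0.22  0.62  0.55] F [ 0.6 -0.8  0.4]
row [ 0.12  0.16 -0.11] [-0.006  0.002 -0.003]
t 18.95 at [0.5753 0.0056 0.1576] z [ 0.495  0.015 -0.869] q [-0.23 -0.18  2.21  0.22  0.62  0.55] F [ 0.6 -0.8  0.4]
row [0.14 0.21 9.89] [-0.006  0.002 -0.003]
```

```bash
python3 -m crank '[[0.1,0.2,2,0,0,0],[0.1,0.2,5,0,0,0],[0.1,0.2,8,0,0,0],[0.1,0.2,9.5,0,0,0],[0.1,0.2,9.9,0,0,0],[0.1,0.2,9.9,0,0,0]]'; python3 -m crank '[[0,0,0,0,0,0],[0,0,0,0,0,0],[0,0,0,0,0,0],[0,0,0,0,0,0],[0,0,0,0,0,0],[0,0,0,0,0,0],[0,0,0,0,0,0],[0,0,0,0,0,0]]' 0 40;  python3 -c "
from kpose import *
kn(0,np.radians(54.7))"
```

```text
time: 19.55
eef_pos: [0.6266, 0.0055, 0.0733]
tcp_rot: [0.918, 0.302, 0.246, 0.073]
contact_force: [-0.8, -0.1, -0.1]
opening: 1.002
finger_force: 0.0
time: 20.35
eef_pos: [0.6264, 0.0063, 0.0739]
tcp_rot: [0.918, 0.303, 0.247, 0.074]
contact_force: [-4.8, -2.7, 5.9]
opening: 0.148
finger_force: 45.2
t 20.35 at [0.6264 0.0063 0.0739] z [ 0.497  0.015 -0.867] q [-0.2   0.08  2.15  0.28  0.42  0.5 ] F [-4.8 -2.7  5.9]
row [-0.06 -0.03  0.08] [-0.004  0.001 -0.002]
```

```bash
python3 -m crank '[[0,0,0,0,0,-0.1],[0,0,0,0,0,-0.24],[0,0,0,0,0,-0.38],[0,0,0,0,0,-0.52],[0,0,0,0,0,-0.66],[0,0,0,0,0,-0.8],[0,0,0,0,0,-0.94],[0,0,0,0,0,-1.08],[0,0,0,0,0,-1.22],[0,0,0,0,0,-1.35]]'; python3 -c "
from kpose import *
kn(0,np.radians(54.7)-1.35+2.7);s=ctrl.get_state();print(s['wrist_torque'])"
```

```text
time: 21.35
eef_pos: [0.6246, 0.0068, 0.0727]
tcp_rot: [0.525, 0.812, 0.145, 0.21]
contact_force: [-11.8, -4.1, 10.1]
opening: 0.155
finger_force: 46.1
t 21.35 at [0.6246 0.0068 0.0727] z [ 0.493  0.016 -0.87 ] q [-0.2   0.07  2.15  0.28  0.43 -0.86] F [-11.8  -4.1  10.1]
row [-0.12  0.11  0.07] [-0.011  0.005  2.703]
[-0.67770336  1.18091294 -0.42202447]
```

```bash
python3 -m crank '[[0,0,0,0,0,-0.08],[0,0,0,0,0,-0.16],[0,0,0,0,0,-0.24],[0,0,0,0,0,-0.32],[0,0,0,0,0,-0.38],[0,0,0,0,0,-0.42],[0,0,0,0,0,-0.45],[0,0,0,0,0,-0.48],[0,0,0,0,0,-0.48]]'; python3 -c "
from kpose import *
s=ctrl.get_state();r=R.from_quat(s['tcp_rot']);x=r.as_matrix()[:,0];print('ang',np.degrees(np.arctan2(x@up,x@lat)),'torque tool',r.inv().apply(s['wrist_torque']),s['qpos'].round(2))"
```

```text
time: 22.25
eef_pos: [0.6241, 0.0063, 0.0724]
tcp_rot: [0.319, 0.913, 0.091, 0.238]
contact_force: [-14.7, -5.9, 10.6]
opening: 0.153
finger_force: 46.5
ang -50.10756913803268 torque tool [ 1.75717249  0.43307335 -0.0387815 ] [-0.21  0.07  2.15  0.28  0.43 -1.33]
```

```bash
python3 -m crank '[[0,0,0,0,0,-0.05],[0,0,0,0,0,-0.1],[0,0,0,0,0,-0.15],[0,0,0,0,0,-0.2],[0,0,0,0,0,-0.2]]'; python3 -c "
from kpose import *
s=ctrl.get_state();r=R.from_quat(s['tcp_rot']);x=r.as_matrix()[:,0];print('ang',np.degrees(np.arctan2(x@up,x@lat)),'torque tool',r.inv().apply(s['wrist_torque']),s['qpos'].round(2))
im,w=cloud('wrist');im2,_=cloud('top')
cv2.imwrite('pics/k6.png',np.hstack([cv2.resize(im,(400,400)),cv2.resize(im2[135:200,285:350],(400,400))]))"
```

```text
time: 22.75
eef_pos: [0.6239, 0.006, 0.0723]
tcp_rot: [0.226, 0.94, 0.067, 0.246]
contact_force: [-14.2, -7.5, 11.1]
opening: 0.149
finger_force: 46.6
ang -61.60157204093069 torque tool [ 1.87190353  0.68683731 -0.00639618] [-0.21  0.07  2.15  0.28  0.43 -1.53]
```

View pics/k6.png

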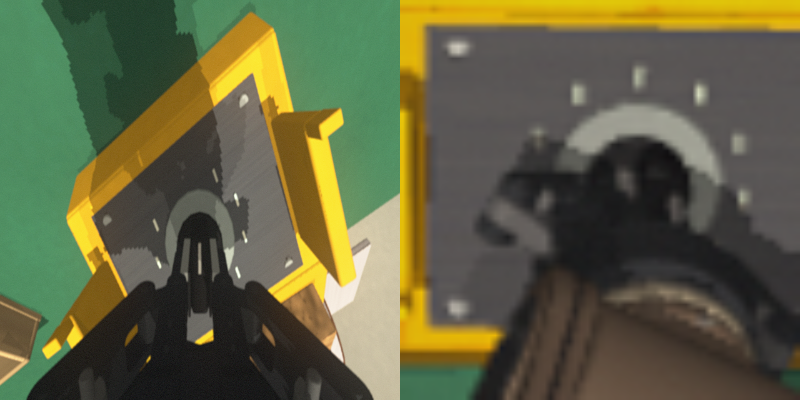

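The wrist view shows the bar held between the pads, mark at (200,258), turning with the tool. There is no stop torque yet, so I'll continue slowly.

```bash
cat > tq.py <<'E'
from kpose import *
s=ctrl.get_state();r=R.from_quat(s['tcp_rot']);x=r.as_matrix()[:,0];print('ang',np.degrees(np.arctan2(x@up,x@lat)).round(1),'torque tool',r.inv().apply(s['wrist_torque']).round(2),s['qpos'].round(2),'tau6',s['joint_efforts'][5].round(3))
E
python3 -m crank '[[0,0,0,0,0,-0.05],[0,0,0,0,0,-0.1],[0,0,0,0,0,-0.15],[0,0,0,0,0,-0.2]]'; python3 tq.py;python3 -m crank '[[0,0,0,0,0,-0.05],[0,0,0,0,0,-0.1],[0,0,0,0,0,-0.15],[0,0,0,0,0,-0.2]]'; python3 tq.py
```

```text
time: 23.25
eef_pos: [0.6239, 0.0057, 0.0723]
tcp_rot: [0.13, 0.958, 0.042, 0.251]
contact_force: [-16.5, -7.9, 11.0]
opening: 0.149
finger_force: 46.7
ang -73.1 torque tool [2.12 1.12 0.01] [-0.21  0.07  2.15  0.28  0.43 -1.73] tau6 0.201
time: 23.65
eef_pos: [0.6238, 0.0054, 0.0723]
tcp_rot: [0.034, 0.966, 0.016, 0.254]
contact_force: [-17.1, -10.5, 11.3]
opening: 0.155
finger_force: 46.7
ang -84.6 torque tool [2.06 1.52 0.1 ] [-0.21  0.07  2.15  0.28  0.43 -1.93] tau6 0.201
```

```bash
python3 -m crank '[[0,0,0,0,0,-0.05],[0,0,0,0,0,-0.1],[0,0,0,0,0,-0.15],[0,0,0,0,0,-0.2],[0,0,0,0,0,-0.25],[0,0,0,0,0,-0.3]]'; python3 tq.py;python3 -m crank '[[0,0,0,0,0,-0.05],[0,0,0,0,0,-0.1],[0,0,0,0,0,-0.15],[0,0,0,0,0,-0.2],[0,0,0,0,0,-0.25],[0,0,0,0,0,-0.3]]'; python3 tq.py
```

```text
time: 24.25
eef_pos: [0.625, 0.0056, 0.0731]
tcp_rot: [-0.102, 0.961, -0.019, 0.256]
contact_force: [-16.8, -11.1, 12.8]
opening: 0.158
finger_force: 134.0
ang -100.7 torque tool [1.41 1.8  2.84] [-0.21  0.07  2.15  0.29  0.43 -2.22] tau6 -2.577
time: 24.85
eef_pos: [0.625, 0.0059, 0.0734]
tcp_rot: [-0.221, 0.941, -0.047, 0.253]
contact_force: [-25.4, -13.9, 20.1]
opening: 0.156
finger_force: 336.6
ang -114.9 torque tool [1.28 3.04 9.86] [-0.21  0.07  2.15  0.31  0.43 -2.49] tau6 -9.617
```

The stop was reached at about -97°: torque about the tool axis rose to 9.9 N m. I'll ease off most of the windup, then release.

```bash
python3 -m crank '[[0,0,0,0,0,0.08],[0,0,0,0,0,0.16],[0,0,0,0,0,0.22],[0,0,0,0,0,0.22]]'; python3 tq.py
python3 - <<'E'
from kpose import *
kn(0,np.radians(-104))
E
```

```text
time: 25.25
eef_pos: [0.625, 0.0057, 0.0732]
tcp_rot: [-0.132, 0.957, -0.025, 0.255]
contact_force: [-16.6, -9.0, 13.0]
opening: 0.153
finger_force: 174.6
ang -104.3 torque tool [1.24 1.94 4.27] [-0.21  0.07  2.15  0.3   0.43 -2.29] tau6 -4.144
t 25.25 at [0.625  0.0057 0.0732] z [ 0.496  0.019 -0.868] q [-0.21  0.07  2.15  0.3   0.43 -2.29] F [-16.6  -9.   13. ]
row [-0.11  0.02  0.09] [ 0.008 -0.003  0.005]
```

```bash
python3 -m crank '[[0,0,0,0,0,0.04],[0,0,0,0,0,0.07],[0,0,0,0,0,0.07]]'; python3 tq.py; python3 -m crank '[[0,0,0,0,0,0],[0,0,0,0,0,0],[0,0,0,0,0,0],[0,0,0,0,0,0],[0,0,-3,0,0,0],[0,0,-7,0,0,0],[0,0,-12,0,0,0],[0,0,-15,0,0,0],[0,0,-15,0,0,0]]' 1;  python3 -m crank '[[0,0,0,0,0,0],[5,0,0,0,0,0],[9,0,-2,0,0,0],[13,0,-4,0,0,0],[15,0,-5,0,0,0],[15,0,-5,0,0,0]]'; python3 tq.py
```

```text
time: 25.55
eef_pos: [0.625, 0.0056, 0.0731]
tcp_rot: [-0.104, 0.961, -0.019, 0.256]
contact_force: [-15.2, -8.9, 11.6]
opening: 0.152
finger_force: 134.9
ang -100.9 torque tool [1.25 1.65 2.87] [-0.21  0.07  2.15  0.29  0.43 -2.23] tau6 -2.788
time: 26.45
eef_pos: [0.5532, 0.0044, 0.2093]
tcp_rot: [-0.114, 0.958, -0.024, 0.26]
contact_force: [0.4, -0.8, -0.5]
opening: 1.003
finger_force: 0.0
time: 27.05
eef_pos: [0.4225, -0.0349, 0.1895]
tcp_rot: [-0.114, 0.962, -0.021, 0.248]
contact_force: [-1.4, -0.4, -0.1]
opening: 1.002
finger_force: 0.0
ang -102.1 torque tool [-0.01  0.23  0.01] [-0.49 -0.69  2.48  0.31  0.93 -2.43] tau6 -0.077
```

```bash
python3 -m crank '[[-2,0,-1,0,0,0],[-4,0,-2,0,0,0],[-4,0,-2,0,0,0]]'
python3 - <<'E'
from kpose import *
base=np.array([.619,.006,.0825])
o=cloud('wrist')[0]
im,w=cloud('top'); sl=(slice(135,200),slice(280,370)); W=w[sl]-base; I=im[sl].astype(int)
N,L,U=W@n,W@lat,W@up
k=(N>.034)&(N<.052)&(abs(L)<.04)&(abs(U)<.04); P=np.c_[L[k],U[k]].astype(np.float32)*1000
print(k.sum(),cv2.minAreaRect(P) if k.any() else '')
m=k&(I.min(-1)>110);print('mark',[(round(a*1e3),round(b*1e3)) for a,b in zip(L[m],U[m])])
cv2.imwrite('pics/end.png',np.hstack([cv2.resize(im[40:300,140:520],(400,274)),cv2.resize(im[135:200,280:370],(380,274),interpolation=cv2.INTER_CUBIC)]))
q=w[(abs(w[...,0]-.459)<.045)&(abs(w[...,1]-.352)<.045)&(w[...,2]>.125)&(w[...,2]<.17)]
if len(q):print('bottle',cv2.minEnclosingCircle((q[:,:2]*1000).astype(np.float32)))
print(ctrl.get_state()['qpos'].round(2),ctrl.get_state()['eef_pos'])
E
```

```text
time: 27.35
eef_pos: [0.4482, -0.0242, 0.2253]
tcp_rot: [-0.115, 0.962, -0.02, 0.247]
contact_force: [-0.1, -0.3, 0.4]
opening: 1.0
finger_force: 0.0
95 ((-0.8768301010131836, 2.3702449798583984), (40.126983642578125, 12.256211280822754), 88.7730484008789)
mark [(0, -3), (0, -7), (0, -8), (0, -11), (0, -14), (0, -17)]
bottle ((453.11566162109375, 352.56451416015625), 27.473228454589844)
[-0.42 -0.63  2.39  0.27  0.95 -2.34] [ 0.44608515 -0.02400766  0.22235729]
```

View pics/end.png

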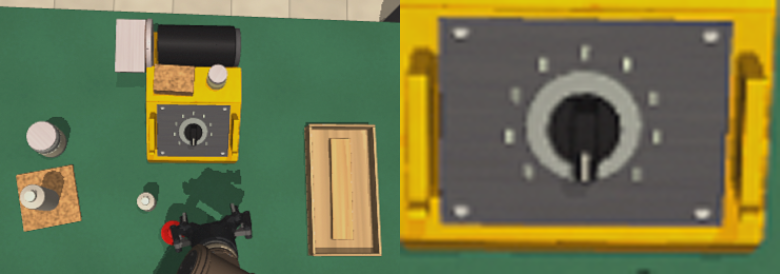

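The final picture shows the bottle on the mat (33,197), the offcut flat in the tray (340,190), and the jar, tin and block in place. The knob's mark points straight down (585,170), where the stop torque appeared, and the arm is free of contact. Handing in.

```bash
python3 -m crank '[[0,0,0,0,0,0],[0,0,0,0,0,0],[0,0,0,0,0,0]]' && python3 -c "
from plant import ctrl
print(ctrl.sign_off())"
```

```text
time: 27.75
eef_pos: [0.4462, -0.0248, 0.2241]
tcp_rot: [-0.114, 0.962, -0.02, 0.247]
contact_force: [-0.1, -0.1, -0.3]
opening: 1.0
finger_force: 0.0
the job is handed in; nothing more can be done
None
```

I handed the job in at 27.75 s: the bottle stands on the mat, the offcut lies flat in the tray, the knob is at its anticlockwise stop as judged by the torque rise and its mark in the last picture (the hand-in gave no verdict), and the jar, tin and sanding block look unmoved.

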